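# Pop out the scorched tart and stop it with the other finger

### The job

One of the two tarts in the reject station is scorched black. With one finger press the blue key beside its lane so that it pops out, and with the other finger stop it on its chute before it slides off the open end; the program finishes while holding it so, key still pressed down and the tart resting against the finger. Nothing is picked up: do not touch the tart while it is still in its seat, do not squeeze it, and leave the golden tart, its key and everything else on the bench alone.

Things in the scene. Friction and masses are not known exactly. Their poses are not given: they have to be found in the camera images.
- station: Fixed grey and steel two-lane reject station, 190 x 236 mm, 78 mm high. Origin at bench level midway between its blue keys; +x points up the chutes to the seats, +y to the left lane, z up. Lane centre lines at y = +40 (left) and -40 mm (right). Seat centres at x = +90: level black flaps 56 x 56 mm, top z = 53. Steel lane walls 4 mm thick, 58 mm apart inside, 22 mm above the chute floor.
- scorched_tart: The scorched tart: blackened top, in a flared steel tin 40 mm wide at the bottom, 54 mm at the rim, 25 mm high, about 90 g. Origin at the centre of its underside, z up. It starts in the left or the right seat.
- golden_tart: The good tart, bright yellow top, same tin and size, in the other seat. It stays there. Origin at the centre of its underside.
- left_key (a joint): Travel of the left blue key in m: 0 up, 0.014 fully down; sprung, 2 N to start, 6 to 8 N fully down. It tips up the flap of its lane (28 degrees at full travel); between 5 and 9 mm the tart slides off the flap, down the chute and, unless stopped, off its lower end in about half a second.
- right_key (a joint): Travel of the right blue key, as for the left.
- left_key_top (a point): Centre of the left key's top, a blue pad 44 (x) x 30 mm (y) outside the left lane at station x = 0, y = +90; z = 56 mm up, 42 mm fully down (12 mm above the chute floor beside it). Pressing finger and lane finger stand 50 mm apart, centre to centre, along station y, the lane's outer wall (y = 69 to 73, top z = 54 there) between them.
- right_key_top (a point): Same for the right blue key, at station y = -90 mm, outside the right lane.
- left_stop (a point): Point on the left chute's floor, on its centre line, level with the left key (station x = 0, y = +40, z = 30 mm). A finger standing over it, tip less than 20 mm above the floor, stops the tart. The polished chute falls 20 degrees towards -x, from z = 53 mm at x = +62 to z = 12 mm at its open lower end, x = -51.
- right_stop (a point): Same on the right chute's floor (station y = -40 mm).
- cinnamon_shaker: Bystander: brown jar with steel cap, 44 mm wide, 85 mm high; origin at its underside.
- sugar_jar: Bystander: white jar with white cap, 60 mm wide, 95 mm high; origin at its underside.
- empty_tin_a: Bystander: empty flared steel tart tin, 54 mm wide, 24 mm high; origin at its underside.
- empty_tin_b: Bystander: a second empty tart tin, the same.
- spatula: Bystander: spatula with black handle lying on the bench.
- pastry_brush: Bystander: wooden pastry brush lying on the bench.

How it is judged:
By the outcome, as a careful person would: the job done as asked, in the order asked, and still so for the second after the job is handed in, while the arm keeps its last pose, push and grip.
It also fails if it takes over 32 s, if anything falls off the work surface, if the arm or the gripper's body presses on something with over 40 N, if the wrist force passes 120 N, or if a joint passes its speed limit or range.

### The arm

A 6-joint arm with a two-finger parallel gripper is mounted at the origin on the work surface. World frame = base frame: x ahead of the robot, y to its left, z up, the work surface at z = 0. Lengths are in m, angles in rad, forces in N, time in s.
With the tool pointing down it reaches from about 0.35 to 0.925 m from the base axis. Payload 6.4 kg.
Tool frame: the origin (TCP) lies on the centre line of the jaws, within the pads' length; the fingertips stand 22 mm ahead of it and the grasp point (between the pads) lies 3 mm ahead of it; z points along the fingers, y is the direction in which the jaws open and shut (so a half turn about z gives the same grasp; the last joint's range is limited). The gripper opens to 85 mm and grips with 20 to 120 N. Pads are 22 mm wide; open, the fingers measure 114 mm over their backs; the gripper's body (76 mm by 85 mm) begins 54 mm behind the grasp point. The pads swing forward as they close: fully open they stand 13 mm farther back than shut.
Start: joints at [0.989, 0.245, 1.558, -0, 1.339, -0.174], TCP at [0.258, 0.597, 0.253] pointing down, gripper open.
Joint ranges: [-3.13, 3.13], [-1.02, 2.26], [0.13, 2.54], [-0.95, 4.09], [0.21, 2.88], [-2.74, 2.74]. Speed limits (rad/s): [2.57, 2.57, 3.14, 3.14, 3.14, 3.14].

### API

Orientations are given as [roll, pitch, yaw] about the fixed x, y, z axes, in that order (R = Rz(yaw) Ry(pitch) Rx(roll)).
In Python, from plant import readout, viewer, r gives the robot as it stands.
- The arm moves only by the tool apply_moves, never from a script. Its argument "series" is text: rows parted by semicolons, each of 5 numbers parted by spaces: the shift along the tool's x, y, z in mm, then the turn about the tool's z in rad, then the finger opening in mm, from 0 to 85.4. In form: tx ty tz twist claw; .... A call has exactly 10 rows; each row shifts and turns the commanded pose from where the row before left it, along the tool's axes as they then stand; what a row does not reach is not made up. A row lasts 1/8 s, in which the tool goes at most 62.5 mm and 10.7 degrees, less where a joint would pass 70% of its speed; a pose out of reach is approached as far as the arm can. A call is refused whole if a number of a shift passes 62.5 or a number of a turn 0.188, either way. A call with a gripper value outside its range is refused whole. The fingers move at their own pace and stop on an object; the grip force is fixed at half the most. Time passes only in rows, so rows that do not move let the fingers close, or fill a call up. It gives the time, the measured TCP pose, the force and the opening at its end, in the units of the state.
- readout.state(): the state, without advancing time (a new reading comes with each control period).
- viewer.camera(name): name is "scene" or "top" or "wrist"; returns a dict with "image" (384x512x3 uint8, red, green, blue), "intrinsics" (3x3 intrinsics, pixels), "xyz" and "attitude" of the camera in the world. Camera axes: x right, y down, z forward; pixel columns grow to the right and rows downward; lengths in m; the calibration is good to about 2 mm. A picture is of the moment at which its call begins. There is no depth.
- r.finish_job(): hands the job in, once; it reports no verdict.
The state is a dict: "time_s": time; "joint_pos": joint angles; "qvel": joint speeds; "joint_torque": joint torques, N m; "tool_pos": TCP position; "tool_rot": TCP orientation; "force": force on the tool from outside, world axes, zero at the start; "torque": the same for the moment, N m; "opening": finger opening in m.
Only numpy, scipy, OpenCV 4.12 (cv2) and the standard library are available. Lean on these libraries where they do the work, as an engineer would, in place of code of your own. Each camera call takes 0.05 s, during which the arm holds its last target.

## Working session

There is one attempt and no reset: what is moved stays moved. The work goes in short steps, Python scripts to look and compute and a tool call to move; the robot and the scene stay as the last step left them, time stands still between calls to the robot, and variables do not carry over. Pictures are saved under pics/ and viewed, and the job is handed in when it is done.

Besides the shell and the picture viewer there is one more tool, called after ">>>" in YAML: its name, and indented under it one key for each argument. apply_moves: Moves the arm, as the interface text tells. Its arguments: {"type":"object","properties":{"series":{"type":"string"}},"required":["series"]}

```bash
mkdir -p pics
python3 - <<'E'
from plant import readout, viewer, r
import cv2
s=readout.state()
for k in s: print(k,s[k])
for n in ("scene","top","wrist"):
    c=viewer.camera(n); cv2.imwrite(f"pics/{n}0.png",c["image"][:,:,::-1]); print(n,c["intrinsics"],c["xyz"],c["attitude"])
E
```

```text
time_s 0.0
joint_pos [ 9.88910028e-01  2.45813096e-01  1.55906499e+00 -1.82123689e-05
  1.33867502e+00 -1.74105281e-01]
qvel [ 2.86592851e-05 -3.92394077e-05 -6.71226602e-04 -1.58923689e-03
  6.58690101e-04 -2.18736000e-03]
joint_torque [-4.82814867e-04 -4.29511821e+01 -3.26129365e+01 -1.05820163e-04
  5.39891873e-03  3.13244743e-05]
tool_pos [0.25747738 0.59625015 0.2521535 ]
tool_rot [-3.13965877e+00 -3.22155052e-04  2.73381553e+00]
force [0.44225138 0.76407378 0.23033853]
torque [0.01112053 0.0001148  0.04937822]
opening 0.08529528880966603
scene [[429.46750384   0.         255.39324181]
 [  0.         429.46750384 188.05587661]
 [  0.           0.           1.        ]] [0.92730657 0.59800839 1.13664102] [-2.62957695e+00  1.74397351e-04  2.50508714e+00]
top [[440.59819368   0.         253.6300319 ]
 [  0.         440.59819368 198.60614686]
 [  0.           0.           1.        ]] [0.41580978 0.08637066 1.10713562] [-3.01490403  0.0147224  -1.57122334]
wrist [[283.4931044    0.         255.09802559]
 [  0.         283.4931044  193.51375186]
 [  0.           0.           1.        ]] [0.18749995 0.62614389 0.37286804] [2.83691077e+00 2.31156299e-03 1.16415246e+00]
```

View pics/top0.png

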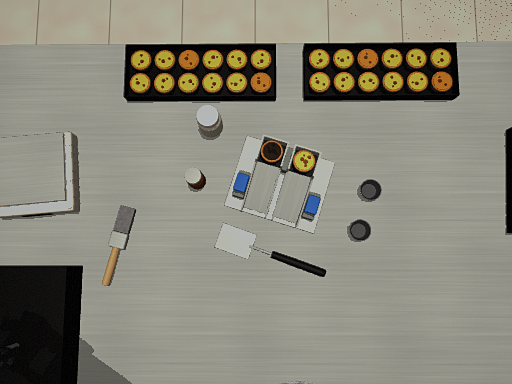

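View pics/scene0.png

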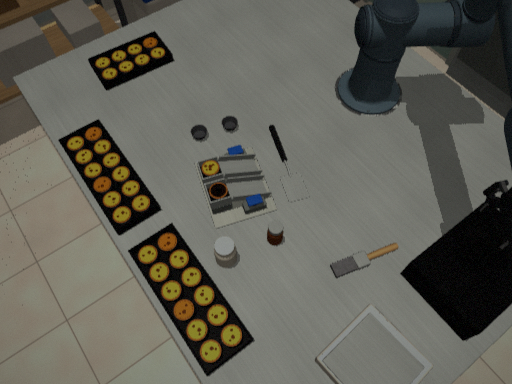

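View pics/wrist0.png

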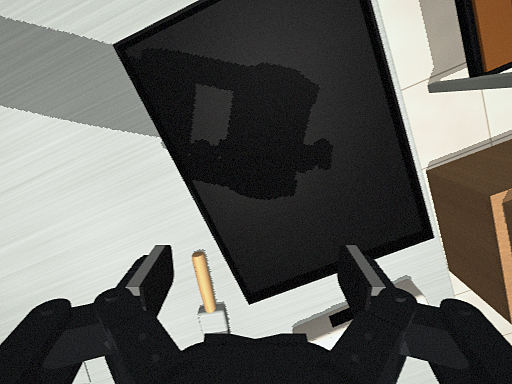

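The top view shows the scorched tart at about (271,152) in the left lane, the golden tart at (304,160), and the blue keys at about (241,184) for the left and (312,205) for the right. Next I'll measure these points.

```bash
cat > h.py <<'E'
import numpy as np, cv2
from scipy.spatial.transform import Rotation as R
def ray(c,uv,z):
    K=c["intrinsics"]; d=R.from_euler("xyz",c["attitude"]).as_matrix()@np.linalg.solve(K,[uv[0],uv[1],1])
    o=np.array(c["xyz"]); return o+d*(z-o[2])/d[2]
def blue(c,amin=60):
    im=c["image"]; h=cv2.cvtColor(im,cv2.COLOR_RGB2HSV)
    m=cv2.inRange(h,(100,150,60),(125,255,255))
    n,l,s,ce=cv2.connectedComponentsWithStats(m)
    return [(ce[i],s[i],h[l==i][:,2],l==i) for i in range(1,n) if s[i][4]>=amin]
E
python3 - <<'E'
from h import *
from plant import viewer
for n in("top","scene"):
    c=viewer.camera(n); im=c["image"]; h=cv2.cvtColor(im,cv2.COLOR_RGB2HSV)
    for ce,s,v,m in blue(c):
        t=m&(h[...,2]>np.percentile(v,60)*0.85)
        ys,xs=np.nonzero(t); rc=cv2.minAreaRect(np.c_[xs,ys].astype(np.float32))
        print(n,ce.round(1),s,np.percentile(v,[5,30,60,95]),len(xs),rc,ray(c,rc[0],.056).round(4))
    a=im[100:250,170:400] if n=="top" else im[110:240,170:300]
    cv2.imwrite(f"pics/{n}1.png",cv2.resize(a[:,:,::-1],None,fx=3.4,fy=3.4,interpolation=cv2.INTER_CUBIC) if n=="top" else cv2.resize(a[:,:,::-1],None,fx=4.5,fy=4.5,interpolation=cv2.INTER_CUBIC))
E
```

```text
top [241.  182.1] [234 173  15  19 206] [114.75 164.   167.   179.  ] 185 ((240.6926727294922, 181.85780334472656), (11.015003204345703, 16.761962890625), 16.699243545532227) [0.5906 0.1331 0.056 ]
top [311.9 204.4] [304 195  16  20 218] [108.85 166.   168.   174.15] 187 ((312.1321105957031, 204.03775024414062), (10.98884391784668, 16.757986068725586), 15.945395469665527) [ 0.5363 -0.0384  0.056 ]
scene [235.2 150.1] [228 146  15   9  98] [ 95.  115.  116.2 119. ] 92 ((234.94119262695312, 149.7647247314453), (6.790997505187988, 13.581995010375977), 75.96376037597656) [ 0.5371 -0.0348  0.056 ]
scene [253.8 199.6] [246 194  17  12 140] [ 82.95 114.   118.   120.  ] 114 ((253.9000244140625, 199.20001220703125), (7.905693531036377, 14.23024845123291), 71.56504821777344) [0.5915 0.1362 0.056 ]
```

View pics/top1.png

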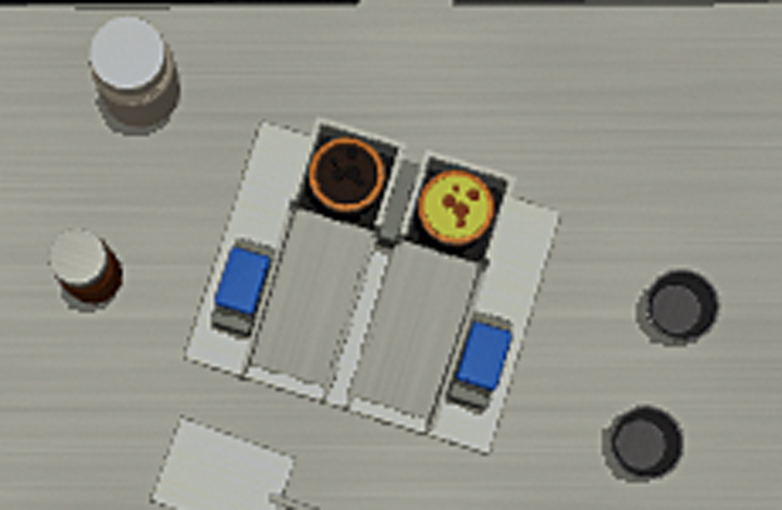

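View pics/scene1.png

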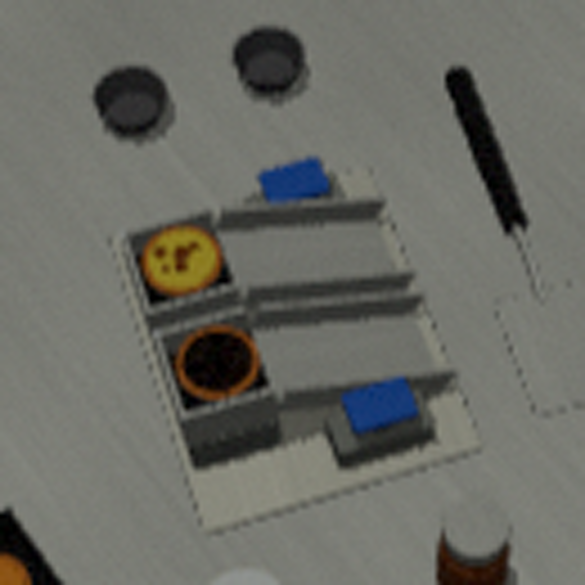

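>>> apply_moves:
  series: "0 0 0 -0.1 36; -30 -24 0 0 36; -45 -36 0 0 36; -45 -36 0 0 36; -45 -36 0 0 36; -45 -36 0 0 36; -45 -36 0 0 36; -45 -36 0 0 36; -45 -36 0 0 36; -30 -24 0 0 36"

```text
time_s: 1.5
tool_pos: [0.5253, 0.195, 0.2534]
tool_rot: [-3.142, 0.0, 2.832]
force: [-0.5, -0.0, -0.2]
opening: 0.036
```

>>> apply_moves:
  series: "-27 -20 0 0 36; -27 -20 0 0 36; -27 -22 0 0 36; 0 0 30 0 36; 0 0 30 0 36; 0 0 30 0 36; 0 0 10 0 36; 0 0 0 0 36; 0 0 0 0 36; 0 0 0 0 36"

```text
time_s: 2.75
tool_pos: [0.5835, 0.1136, 0.1547]
tool_rot: [3.141, 0.002, 2.834]
force: [0.4, -1.0, 0.2]
opening: 0.0359
```

Run:
```python
from h import *
from plant import viewer,readout
s=readout.state(); print(s["time_s"],s["tool_pos"],s["tool_rot"],s["force"],s["opening"],s["joint_pos"])
for n in("wrist","top","scene"):
    c=viewer.camera(n); im=c["image"]; cv2.imwrite(f"pics/{n}2.png",im[:,:,::-1])
    print(n,c["xyz"],c["attitude"])
    for ce,st,v,m in blue(c): print(n,ce.round(1),st,ray(c,ce,.056).round(4))
```

```text
2.75 [0.58349767 0.11362959 0.15474864] [3.14082709e+00 2.36986162e-03 2.83386723e+00] [ 0.44937331 -0.97651888  0.23499617] 0.03589388348175809 [ 1.76127320e-03  2.23101825e-01  1.77495486e+00  8.14769538e-06
  1.14104553e+00 -1.26131392e+00]
wrist [0.51037086 0.13607463 0.27513303] [ 2.83429404e+00 -2.42189885e-04  1.26423557e+00]
wrist [ 62.7 200.6] [  40  177   43   50 1810] [ 0.535  -0.0366  0.056 ]
wrist [279.9 200.8] [ 262  176   37   51 1770] [0.5888 0.1326 0.056 ]
top [0.41580978 0.08637066 1.10713562] [-3.01490403  0.0147224  -1.57122334]
top [311.9 204.4] [304 195  16  20 218] [ 0.5354 -0.0378  0.056 ]
scene [0.92730657 0.59800839 1.13664102] [-2.62957695e+00  1.74397351e-04  2.50508714e+00]
scene [253.8 199.7] [246 194  17  12 136] [0.5927 0.1372 0.056 ]
```

View pics/wrist2.png

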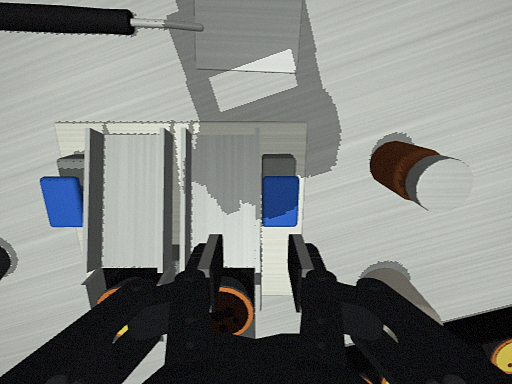

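View pics/scene2.png

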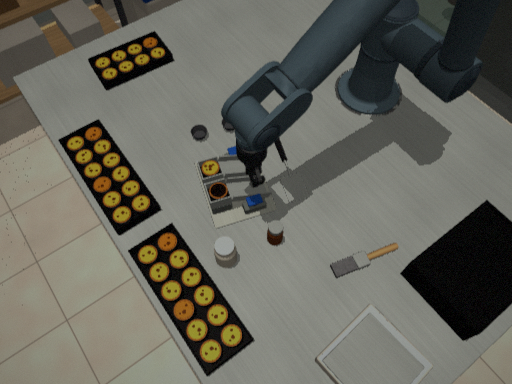

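The wrist view shows both keys at rows 200.6 and 200.8, so yaw is aligned. The pads look about 8 mm thick, so 42 mm opening gives 50 mm spacing. I'll shift by -4 mm in tool y and lower to just above the key.

>>> apply_moves:
  series: "0 -4 0 0 42; 0 0 15 0 42; 0 0 15 0 42; 0 0 15 0 42; 0 0 10 0 42; 0 0 0 0 42; 0 0 0 0 42; 0 0 0 0 42; 0 0 0 0 42; 0 0 0 0 42"

```text
time_s: 4.15
tool_pos: [0.5816, 0.1098, 0.0986]
tool_rot: [3.141, 0.0, 2.834]
force: [-1.1, 0.0, -0.1]
opening: 0.0421
```

Run:
```python
from h import *
from plant import viewer,readout
for i in range(1):
    s=readout.state(); print(s["time_s"],s["tool_pos"],s["force"],s["opening"])
c=viewer.camera("wrist"); im=c["image"]; cv2.imwrite("pics/wrist3.png",cv2.resize(im[100:330,140:400,::-1],None,fx=3,fy=2.6))
for ce,st,v,m in blue(c): print(ce.round(1),st,ray(c,ce,.056).round(4))
```

```text
4.15 [0.58159523 0.1097728  0.09856301] [-1.06462942  0.0208833  -0.05969485] 0.042117591319591176
[291.7 225.7] [ 271  199   48   64 2354] [0.5848 0.1321 0.056 ]
[ 18.1 231.8] [   0  200   39   63 2338] [ 0.5368 -0.0334  0.056 ]
```

View pics/wrist3.png

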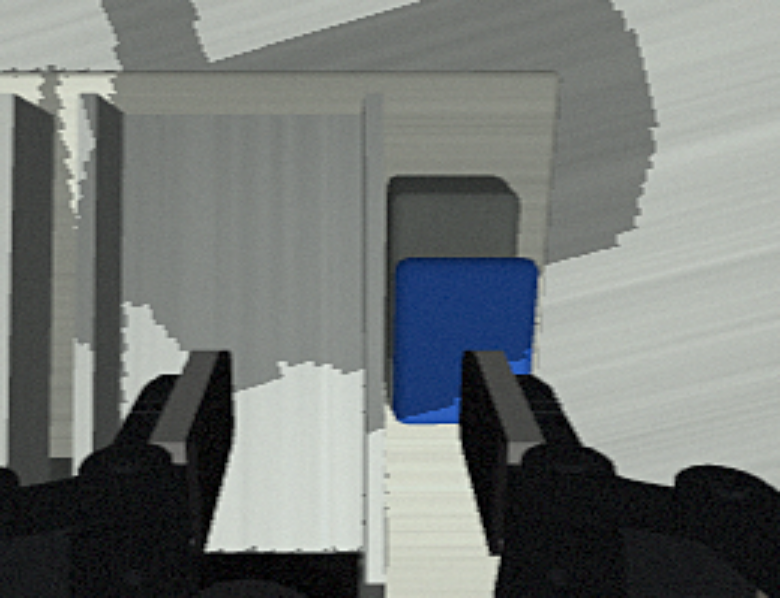

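The image puts the tips 22 mm ahead of the TCP, so I expect contact at about TCP z = 0.078. I'll lower to just above that.

>>> apply_moves:
  series: "0 0 8 0 42; 0 0 6 0 42; 0 0 4 0 42; 0 0 0 0 42; 0 0 0 0 42; 0 0 0 0 42; 0 0 0 0 42; 0 0 0 0 42; 0 0 0 0 42; 0 0 0 0 42"

```text
time_s: 5.45
tool_pos: [0.5815, 0.1098, 0.0803]
tool_rot: [-3.142, 0.0, 2.834]
force: [-0.1, -0.0, -0.4]
opening: 0.0422
```

>>> apply_moves:
  series: "0 0 1 0 42; 0 0 0 0 42; 0 0 1 0 42; 0 0 0 0 42; 0 0 0.5 0 42; 0 0 0 0 42; 0 0 0 0 42; 0 0 0 0 42; 0 0 0 0 42; 0 0 0 0 42"

```text
time_s: 6.7
tool_pos: [0.5815, 0.1098, 0.0778]
tool_rot: [-3.142, -0.0, 2.834]
force: [-0.3, 0.0, -1.0]
opening: 0.042
```

>>> apply_moves:
  series: "0 0 1 0 42; 0 0 0 0 42; 0 0 0 0 42; 0 0 0 0 42; 0 0 0 0 42; 0 0 0 0 42; 0 0 0 0 42; 0 0 0 0 42; 0 0 0 0 42; 0 0 0 0 42"

```text
time_s: 7.95
tool_pos: [0.5815, 0.1098, 0.0768]
tool_rot: [-3.142, -0.0, 2.834]
force: [-0.1, 0.4, -0.9]
opening: 0.0421
```

Run:
```python
from h import *
from plant import viewer,readout
s=readout.state(); print(s["time_s"],s["tool_pos"],s["force"],s["opening"])
c=viewer.camera("wrist"); im=c["image"]; cv2.imwrite("pics/wrist4.png",cv2.resize(im[130:330,140:400,::-1],None,fx=3,fy=3))
c=viewer.camera("top"); im=c["image"]; cv2.imwrite("pics/top4.png",cv2.resize(im[120:240,210:350,::-1],None,fx=5,fy=5))
```

```text
7.95 [0.58146141 0.10977152 0.07678871] [-0.08295858  0.40625376 -0.88112827] 0.04212948323171712
```

View pics/wrist4.png

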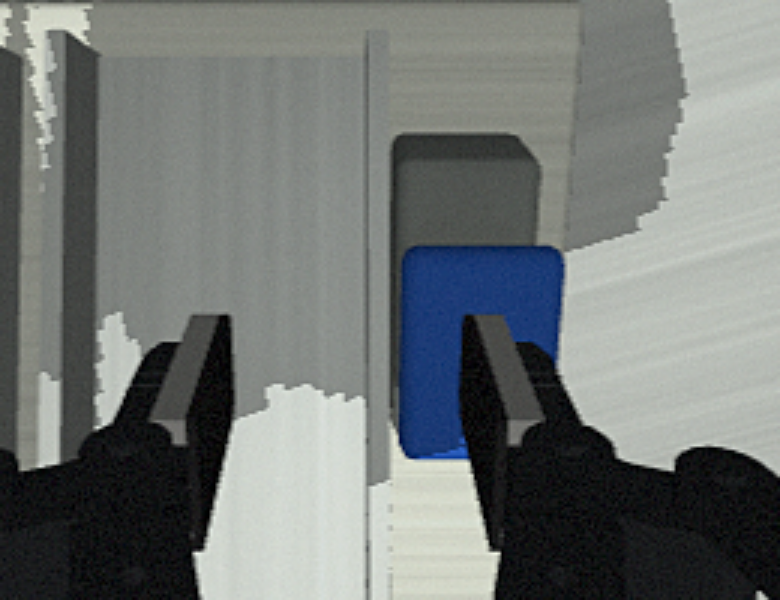

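The right pad stands over the left key and the left pad over the chute, with the wall between them. Nothing is in contact yet, so I'll keep stepping down.

>>> apply_moves:
  series: "0 0 1 0 42; 0 0 0 0 42; 0 0 0 0 42; 0 0 0 0 42; 0 0 0 0 42; 0 0 0 0 42; 0 0 0 0 42; 0 0 0 0 42; 0 0 0 0 42; 0 0 0 0 42"

```text
time_s: 9.3
tool_pos: [0.5816, 0.1097, 0.0759]
tool_rot: [3.141, 0.0, 2.834]
force: [-0.4, 0.3, 3.1]
opening: 0.042
```

>>> apply_moves:
  series: "0 0 1 0 42; 0 0 0 0 42; 0 0 0 0 42; 0 0 0 0 42; 0 0 0 0 42; 0 0 0 0 42; 0 0 0 0 42; 0 0 0 0 42; 0 0 0 0 42; 0 0 0 0 42"

```text
time_s: 10.55
tool_pos: [0.5816, 0.1098, 0.0749]
tool_rot: [3.142, 0.0, 2.834]
force: [0.7, -0.1, 3.1]
opening: 0.0422
```

Contact came at about TCP z = 0.0763, and the key is now about 1.4 mm down. Next is one quick press over nearly all the remaining travel.

>>> apply_moves:
  series: "0 0 12.5 0 42; 0 0 0 0 42; 0 0 0 0 42; 0 0 0 0 42; 0 0 0 0 42; 0 0 0 0 42; 0 0 0 0 42; 0 0 0 0 42; 0 0 0 0 42; 0 0 0 0 42"

```text
time_s: 11.8
tool_pos: [0.5821, 0.1098, 0.0629]
tool_rot: [3.141, 0.001, 2.834]
force: [0.2, 0.6, 5.4]
opening: 0.042
```

Run:
```python
from h import *
from plant import viewer,readout
s=readout.state(); print(s["time_s"],s["tool_pos"],s["force"],s["opening"])
c=viewer.camera("wrist"); im=c["image"]; cv2.imwrite("pics/wrist5.png",cv2.resize(im[130:330,140:400,::-1],None,fx=3,fy=3))
c=viewer.camera("scene"); im=c["image"]; cv2.imwrite("pics/scene5.png",cv2.resize(im[110:240,170:300,::-1],None,fx=4.5,fy=4.5))
```

```text
11.8 [0.58208796 0.1097921  0.06287648] [0.2226997  0.57517397 5.42193773] 0.042044898750062766
```

View pics/wrist5.png

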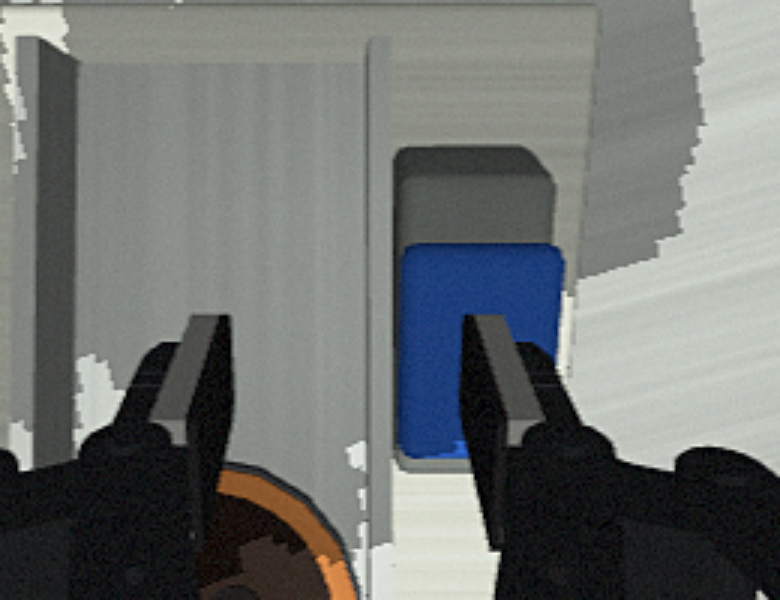

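View pics/scene5.png

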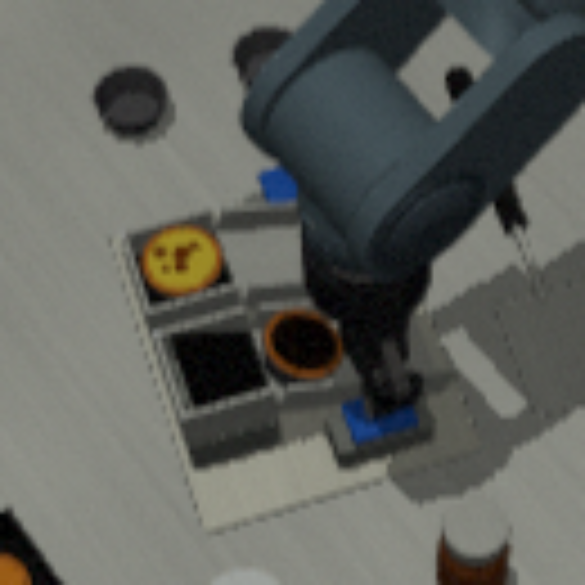

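The tart has left its seat and rests against the lane finger. I'll press the last millimetre so the key is fully down.

>>> apply_moves:
  series: "0 0 0.5 0 42; 0 0 0.5 0 42; 0 0 0 0 42; 0 0 0 0 42; 0 0 0 0 42; 0 0 0 0 42; 0 0 0 0 42; 0 0 0 0 42; 0 0 0 0 42; 0 0 0 0 42"

```text
time_s: 13.15
tool_pos: [0.5821, 0.1098, 0.0622]
tool_rot: [3.141, 0.001, 2.834]
force: [-0.6, 0.4, 7.5]
opening: 0.0424
```

Run:
```python
from h import *
from plant import viewer,readout
c=viewer.camera("wrist"); im=c["image"]; cv2.imwrite("pics/wrist6.png",cv2.resize(im[130:330,140:400,::-1],None,fx=3,fy=3))
s=readout.state(); print(s["time_s"],s["tool_pos"],s["force"],s["opening"])
```

```text
13.2 [0.58213129 0.10978912 0.06222271] [-1.35102658  0.54252537  7.30852285] 0.04195892411349041
```

View pics/wrist6.png

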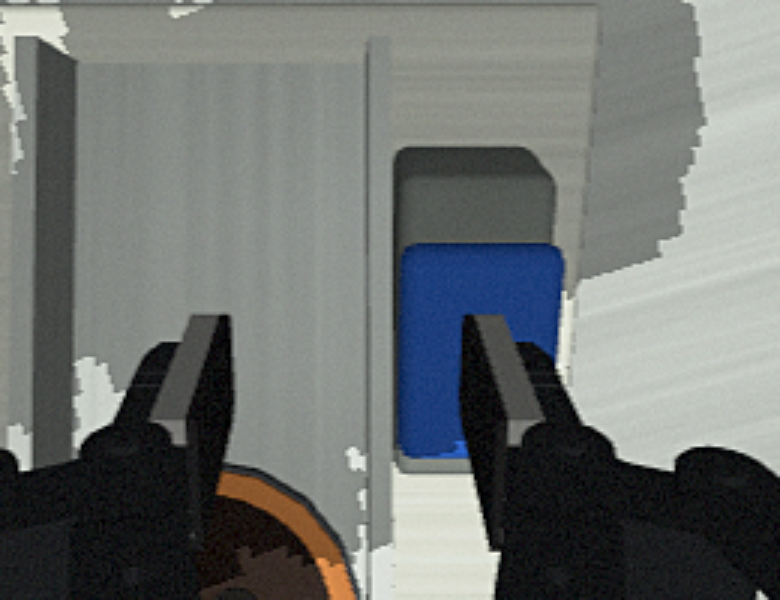

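Run:
```python
from plant import r
print(r.finish_job())
```

```text
the job is handed in; nothing more can be done
None
```

The scorched tart was in the left lane. I pressed the left blue key with one finger, and the tart popped out and stopped against the other finger, which stood on the chute. I handed the job in at about 13.2 s, still holding that pose.

- **Key:** it moved about 14 mm from first contact. The last 1 mm I commanded gave only about 0.7 mm of movement, with 7.3 N upward, so it appears to be at or very near its stop.
- **Tart:** the wrist pictures 1.4 s apart show it in the same place against the lane finger. The scene picture taken before the final 1 mm shows its seat empty.
- **Golden tart and surroundings:** in that same scene picture the golden tart is in its seat and its key looks untouched. I did not take another scene picture after the last 1 mm, and I did not compare the bystanders one by one.
- **Disagreements:** camera estimates of the key positions differed by 2–4 mm between views, within the room available. The force reading was about 1 N off zero before contact.

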